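# Fit the chopper's bayonet lid and hold it at the half-way pulse mark

### The job

The herb chopper's green lid has had a new seal pressed on and is still held in the blue clamp: slide the clamp's jaw all the way open by its black handle and lift the lid out. Set the lid down into the chopper's collar, with its two lugs through the two notches (blue marks) until it is seated, then twist it clockwise as seen from above until its white pointers stand at the yellow half-way (pulse) marks, never on to the red marks, where it locks. The lid springs back if let go, so finish while still gripping it there, at the yellow marks, and leave the jar, cup and bowl behind alone.

Things in the scene. Friction and masses are not known exactly. Their poses are not given: they have to be found in the camera images.
- clamp: Blue-bedded clamp fixed to the worktop, left or right of the chopper. Origin on the worktop under the centre of the lid's place, z up. Bed 12 mm thick, x -65 to 65, y -75 to 160 mm. Fixed dark U-shaped jaw (top at 34 mm, no lip) round the lid's -y side and x ends; sliding jaw on the +y side, its lip over the lid's rim, so the lid lifts out only once the jaw is open.
- clamp_jaw (a joint): Travel of the clamp's sliding jaw in m: 0 closed, 0.045 fully open, toward the clamp's +y. About 3 N of friction; stays where it is left.
- jaw_handle (a point): Centre of the top of the sliding jaw's upright black handle (orange band), 88 mm above the worktop; moves with the jaw. Handle 14 mm thick along the clamp's y (the sliding direction), 44 mm wide along its x, free for its top 40 mm all round. The lip between it and the lid has its top at 46.5 mm.
- lid: Loose green bayonet lid, about 180 g. Origin at the centre of its underside, z up; 12 mm above the worktop in the clamp. Plug 60 mm diameter, 19 mm high; two lugs at its foot on +x and -x, out to 42 mm, 10 wide, 8 high; disc 100 mm diameter from z 19 to 25 with white pointers on +x and -x. Fits either way round. In the clamp its x lies within 0.2 rad of the clamp's x.
- lid_grip (a point): Centre of the top face of the lid's black grip bar, 60 mm above the lid's origin. The bar is 60 mm long along the lid's x, 16 mm thick along its y, and rises from 25 to 60 mm above the lid's origin (35 mm above the disc).
- chopper: White round herb chopper fixed to the worktop, 136 mm diameter, 75 mm high. Origin on the worktop under its axis, z up. Steel collar, 6 mm thick, with a 66 mm hole and two notches on +x and -x, 18 mm wide, out to 50 mm. Rim marks on both sides: blue at the notches, yellow 0.6 rad clockwise of them, red 1.2 rad clockwise.
- seat (a point): Point on the chopper's axis, 58 mm above the worktop and 17 mm below the collar's top, where the seated lid's origin lies. Once turned, the lid's lugs are caught under the collar with 3 mm of play up and down.
- chopper_drive (a joint): Turn of the drive ring in the chopper, rad, clockwise from above: 0 at rest (pockets under the notches), end stop 1.3. The lid's lugs carry it round, with about 0.08 rad of play either way. Sprung back with 0.04 N m at 0, 0.10 N m at 0.6. Past 1.0 the lid counts as locked, a failure.
- spice_jar: Spice jar with yellow cap, 42 mm diameter, 96 mm high, origin under its centre; standing behind the work, to be left alone.
- steel_cup: Steel cup, 76 mm diameter, 102 mm high, origin under its centre; to be left alone.
- small_bowl: Steel bowl, 100 mm diameter, 42 mm high, origin under its centre; to be left alone.

How it is judged:
On the way, in this order (a step that is already met when the one before it is completed fails the run):
1. the clamp's jaw is slid open while the lid still lies in the clamp (value of joint clamp_jaw above 0.036 m and z of lid in the frame of clamp below 0.03 m), for 0.1 s.
2. the lid is lifted clear out of the clamp (height (world z) of lid above 0.06 m and contact force between lid and clamp below 0.1 N and contact force between the fingers and lid above 1 N), for 0.1 s.
3. the lid is seated in the chopper's collar, lugs through the notches, not yet turned to the half-way marks (z of lid in the frame of chopper between 0.055 and 0.0625 m and horizontal distance between lid and chopper below 0.005 m and angle between lid's own z axis and vertical below 0.1 rad and value of joint chopper_drive below 0.35 rad), for 0.1 s.
At the end, for the whole second after the job is handed in: The lid is seated in the collar (origin 55 to 62.5 mm above the chopper's underside, within 5 mm of its axis, tilt under 0.1 rad), turned clockwise 0.42 to 0.78 rad from the notches with the drive ring between 0.3 and 0.9 rad, still, and gripped with over 1 N; jaw still open over 30 mm (z of lid in the frame of chopper between 0.055 and 0.0625 m and horizontal distance between lid and chopper below 0.005 m and angle between lid's own z axis and vertical below 0.1 rad and angle between the x axis of lid and the x axis of chopper, either way round between 0.42 and 0.78 rad and value of joint chopper_drive between 0.3 and 0.9 rad and contact force between the fingers and lid above 1 N and angular speed of lid below 0.15 rad/s and value of joint clamp_jaw above 0.03 m); the arm keeps its last pose, push and grip.
It fails at once if the lid is turned on to the lock (value of joint chopper_drive above 1 rad).
It fails at once if the jar, cup or bowl is knocked or moved (distance of any of spice_jar, steel_cup, small_bowl from where it was at the start of the episode above 0.02 m).
It also fails if it takes over 54 s, if anything falls off the work surface, if the arm or the gripper's body presses on something with over 40 N, if the wrist force passes 120 N, or if a joint passes its speed limit or range.

### The arm

A 7-joint arm with a two-finger parallel gripper is mounted at the origin on a cart in front of the work surface, level with it; the furniture and walls round the work are solid. World frame = base frame: x ahead of the robot, y to its left, z up, the work surface at z = 0. Lengths are in m, angles in rad, forces in N, time in s.
With the tool pointing down it reaches from about 0.425 to 0.875 m from the base axis. Payload 4.7 kg.
Tool frame: the origin (TCP) lies at the very end of the fingers, on their centre line; the grasp point (between the pads) lies 19 mm behind it (manip.grip_point_offset is the distance from the TCP to the grasp point, in m); z points along the fingers, y is the line along which they close (so a half turn about z gives the same grasp; the last joint's range is limited). The gripper opens to 87 mm and grips with 3 to 60 N. Pads are 19 mm wide; open, the fingers measure 117 mm over their backs; the gripper's body (75 mm by 190 mm) begins 51 mm behind the grasp point.
Start: joints at [-1.214, 0.321, -0.07, 1.45, 0.023, 1.371, -0.057], TCP at [0.219, 0.612, 0.223] pointing down, gripper open.
Joint ranges: [-2.86, 2.86], [-0.3, 2.09], [-1.38, 1.24], [0.06, 2.45], [-1.56, 4.7], [0.09, 2.05], [-2.69, 2.69]. Speed limits (rad/s): [2.57, 2.57, 3.14, 3.14, 3.14, 3.14, 3.14].

### API

Orientations are given as a rotation vector (axis times angle).
In Python, from rig import manip gives the robot as it stands.
- The arm moves only by the tool arm_command, never from a script. Its arguments are lists of equal length, an entry for each row: "offset": the shift along the tool's x, y, z in cm, a list of three; "yaw": the turn about the tool's z in rad; "grip": the opening, from 0 (shut) to 1 (fully open). A call has 1 to 10 rows; each row is the pose to reach, as a shift and turn from the pose commanded when the call began, along the tool's axes at that moment; what a row does not reach only later rows make up. A row lasts 1/8 s, in which the tool goes at most 62.5 mm and 10.7 degrees, less where a joint would pass 70% of its speed; a pose out of reach is approached as far as the arm can. A call with a gripper value outside its range is refused whole. The fingers move at their own pace and stop on an object; "newtons" is the grip in N (left out, the last holds). Time passes only in rows, so rows that repeat a pose let the fingers close. It gives the time, the measured TCP pose, the force, the opening and the grip force at its end, in the units of the state.
- manip.sense(): the state, without advancing time (a new reading comes with each control period).
- manip.capture(name): name is "side" or "top" or "wrist"; returns the picture (480x640x3 uint8, blue, green, red); there is no depth.
- manip.camera_model(name): a dict with "fov_y" (degrees; the focal length in pixels is half the picture's height over the tangent of half this angle, whatever the lens; pixels are square), "cx", "cy" (the principal point, pixels), "extrinsics" (4x4, takes a point from world to camera coordinates). Camera axes: x right, y up, looking along -z (the intrinsics and any distortion apply to the point x, -y, -z); pixel columns grow to the right and rows downward; lengths in m; the calibration is good to about 2 mm. A picture is of the moment at which its call begins: read the wrist's pose just before it. camera_model takes no time and is no camera call; for the wrist camera it gives the pose at the moment of the call.
- manip.close_job(): hands the job in; it is judged then, once.
The state is a dict: "t": time; "qpos": joint angles; "dq": joint speeds; "joint_torque": joint torques, N m; "tcp_pos": TCP position; "tcp_rot": TCP orientation; "contact_force": force on the tool from outside, world axes, zero at the start; "wrist_torque": the same for the moment, N m; "gripper_width": finger opening in m; "finger_force": force on a finger pad.
Only numpy, scipy, OpenCV 4.12 (cv2) and the standard library are available. Lean on these libraries where they do the work, as an engineer would, in place of code of your own. Each camera call takes 0.05 s, during which the arm holds its last target. There are 200 camera calls.

## Working session

There is one attempt and no reset: what is moved stays moved. The work goes in short steps, Python scripts to look and compute and a tool call to move; the robot and the scene stay as the last step left them, time stands still between calls to the robot, and variables do not carry over. Pictures are saved under pics/ and viewed, at most 10 in all, crops included, and the job is handed in when it is done.

Besides the shell and the picture viewer there is one more tool, called after "Call:" as name(argument=value, ...), one argument or row to a line, values as JSON. arm_command: Moves the arm, as the interface text tells. Its arguments: {"type":"object","properties":{"offset":{"type":"array","items":{"type":"array","items":{"type":"number"}}},"yaw":{"type":"array","items":{"type":"number"}},"grip":{"type":"array","items":{"type":"number"}},"newtons":{"type":"number"}},"required":["offset","yaw","grip"]}

```bash
mkdir -p pics; ls; python3 - <<'E'
from rig import manip
import cv2,numpy as np
for n in("top","side"):
    im=manip.capture(n);cv2.imwrite(f"pics/{n}0.png",im)
    print(n,manip.camera_model(n))
s=manip.sense();print(s['t'],s['tcp_pos'],s['tcp_rot'],s['gripper_width'])
print(manip.grip_point_offset)
E
```

```text
pics
top {'fov_y': 51.29717795890704, 'cx': 317.7641296453121, 'cy': 235.40877875706434, 'extrinsics': array([[ 1.65174778e-02, -9.99863561e-01, -1.79520946e-04,
         4.90329940e-02],
       [ 9.79660251e-01,  1.61478131e-02,  2.00012603e-01,
        -6.31169443e-01],
       [-1.99982415e-01, -3.47957326e-03,  9.79793308e-01,
        -1.03523894e+00],
       [ 0.00000000e+00,  0.00000000e+00,  0.00000000e+00,
         1.00000000e+00]])}
side {'fov_y': 56.47743982689602, 'cx': 320.50462026675143, 'cy': 241.20597569567363, 'extrinsics': array([[-0.83346405, -0.55222958, -0.01949788,  0.53830048],
       [ 0.33536838, -0.53357518,  0.77641843, -0.26875507],
       [-0.43916481,  0.64057788,  0.62991607, -0.66020164],
       [ 0.        ,  0.        ,  0.        ,  1.        ]])}
0.1 [0.21836843 0.61168095 0.22156373] [-5.35800176e-01 -3.09534791e+00  2.73827129e-03] 0.08711007004307858
0.0187
```

View pics/top0.png

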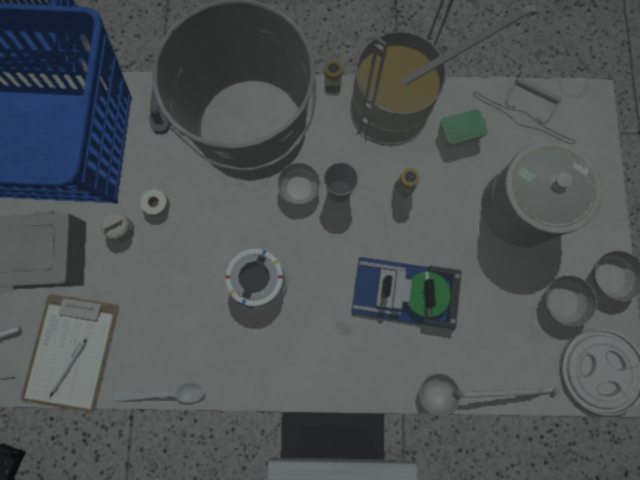

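View pics/side0.png

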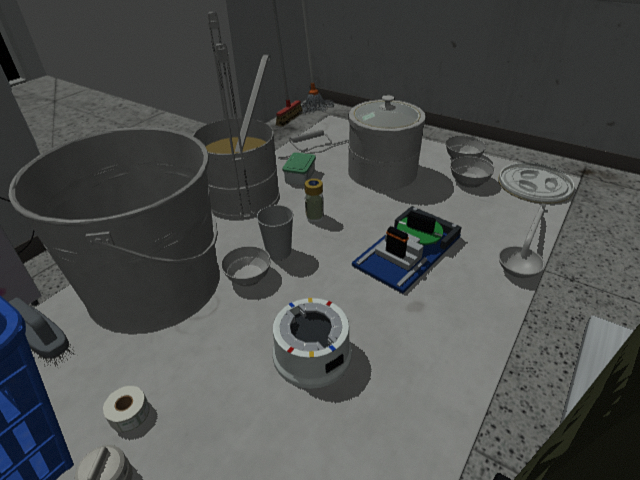

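The top view shows the chopper near (254,278), the lid near (430,294), and the handle near (387,289). Clamp +y points to image left, which is world +y.

```bash
cat > h.py <<'E'
import numpy as np,cv2
from rig import manip
def ray(n,px,z,M=None):
    c=M or manip.camera_model(n);E=c['extrinsics'];f=240/np.tan(np.radians(c['fov_y']/2))
    px=np.atleast_2d(px).astype(float)
    d=np.c_[(px[:,0]-c['cx'])/f,-(px[:,1]-c['cy'])/f,-np.ones(len(px))]@E[:3,:3]
    o=-E[:3,:3].T@E[:3,3]
    return (o+d*((z-o[2])/d[:,2])[:,None])[:,:2]
def blobs(im,lo,hi,box,amin=4):
    x0,y0,x1,y1=box;h=cv2.cvtColor(im,cv2.COLOR_BGR2HSV)
    m=cv2.inRange(h,np.array(lo),np.array(hi));k=np.zeros_like(m);k[y0:y1,x0:x1]=m[y0:y1,x0:x1]
    n,l,s,c=cv2.connectedComponentsWithStats(k)
    return [(s[i,4],c[i],np.argwhere(l==i)[:,::-1]) for i in np.argsort(-s[:,4]) if i>0 and s[i,4]>=amin]
E
python3 - <<'E'
from h import *
for n,lb,cb in(("top",(345,250,470,335),(215,235,295,320)),("side",(345,200,470,295),(262,285,360,395))):
    im=cv2.imread(f"pics/{n}0.png")
    def show(t,lo,hi,b,z,a=4):
        for A,c,p in blobs(im,lo,hi,b,a)[:4]:
            r=cv2.minAreaRect(p.astype(np.float32)); q=ray(n,p,z);v=np.linalg.eigh(np.cov(q.T)) if len(q)>3 else None
            e=np.ptp(q,axis=0)
            print(n,t,A,c.round(1),ray(n,c,z)[0].round(4),'hullmid',((q.max(0)+q.min(0))/2).round(4),'ext',e.round(3),'ang',round(float(np.arctan2(v[1][1,1],v[1][0,1])),3))
    show('green',(45,100,40),(75,255,255),lb,.037,50)
    show('blue',(105,100,30),(130,255,255),lb,.012,40)
    show('orange',(5,120,60),(20,255,255),lb,.08,3)
    show('black',(0,0,0),(180,255,22),lb,.072,20)
    show('mblue',(105,120,60),(130,255,255),cb,.075)
    show('myel',(20,120,60),(35,255,255),cb,.075)
    show('mred',(0,120,60),(8,255,255),cb,.075,3)
    x0,y0,x1,y1=lb;a=cv2.resize(im[y0:y1,x0:x1],None,fx=4,fy=4);x0,y0,x1,y1=cb;b=cv2.resize(im[y0:y1,x0:x1],(300,int(300*(y1-y0)/(x1-x0))))
    H=max(len(a),len(b));P=lambda i:cv2.copyMakeBorder(i,0,H-len(i),0,0,cv2.BORDER_CONSTANT)
    g=np.hstack([P(a),P(b)]);cv2.imwrite(f"pics/crop_{n}.png",cv2.convertScaleAbs(g,alpha=1.7))
E
```

```text
top green 562 [439.7 293.8] [ 0.509  -0.2109] hullmid [ 0.5087 -0.211 ] ext [0.097 0.045] ang -3.112
top green 534 [417.8 294.7] [ 0.5062 -0.1628] hullmid [ 0.5073 -0.1601] ext [0.094 0.039] ang 3.101
top blue 839 [366.4 285.9] [ 0.5264 -0.0522] hullmid [ 0.5265 -0.0525] ext [0.09  0.057] ang 2.999
top blue 279 [400.5 266.6] [ 0.5714 -0.1299] hullmid [ 0.5679 -0.1127] ext [0.044 0.15 ] ang 1.368
top blue 110 [405.3 317. ] [ 0.4585 -0.1387] hullmid [ 0.4606 -0.1401] ext [0.022 0.04 ] ang 1.295
top blue 82 [364.9 312.5] [ 0.4669 -0.0487] hullmid [ 0.4678 -0.0499] ext [0.013 0.056] ang 1.435
top mblue 4 [263.5 252. ] [0.5895 0.1761] hullmid [0.5895 0.1761] ext [0.004 0.002] ang 2.63
top mblue 4 [243.2 301.8] [0.482  0.2149] hullmid [0.4814 0.2144] ext [0.004 0.002] ang 2.866
side green 448 [421.8 232.2] [ 0.4972 -0.1737] hullmid [ 0.5066 -0.1829] ext [0.097 0.091] ang -3.014
side blue 1591 [397.1 265.7] [ 0.505  -0.0741] hullmid [ 0.5156 -0.121 ] ext [0.148 0.222] ang 0.964
side orange 37 [395.8 236.7] [ 0.517  -0.0791] hullmid [ 0.5187 -0.079 ] ext [0.043 0.009] ang 3.021
side black 44
[... 262 characters left out ...]
ext [0.044 0.047] ang 2.575
side black 118 [449.5 240.1] [ 0.426  -0.1352] hullmid [ 0.4275 -0.1443] ext [0.021 0.08 ] ang 1.411
side mblue 22 [331.7 347.7] [0.4812 0.2146] hullmid [0.4811 0.2145] ext [0.011 0.007] ang 2.866
side mblue 13 [290.8 304.4] [0.5879 0.1759] hullmid [0.5882 0.176 ] ext [0.008 0.006] ang 2.832
side myel 26 [311.1 353.7] [0.5016 0.241 ] hullmid [0.5014 0.2407] ext [0.009 0.009] ang 2.256
side myel 15 [309.6 299.4] [0.5676 0.1493] hullmid [0.5676 0.1491] ext [0.008 0.008] ang 2.409
side mred 22 [290.2 349.5] [0.533  0.2518] hullmid [0.5332 0.252 ] ext [0.006 0.009] ang 1.786
side mred 14 [328.7 303.1] [0.5354 0.1389] hullmid [0.5352 0.1389] ext [0.005 0.009] ang 1.745
```

View pics/crop_top.png

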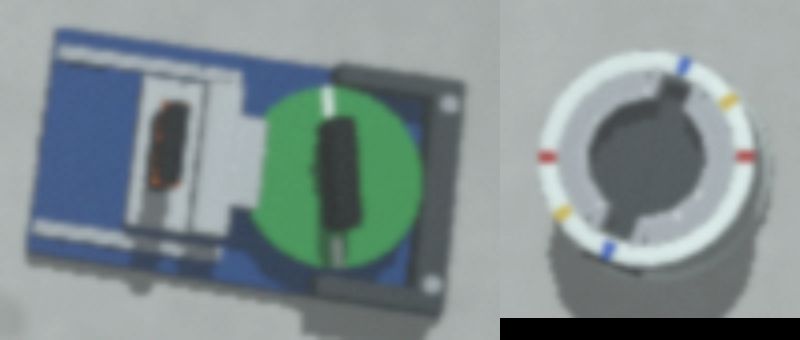

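The crop shows a clean chopper: blue marks at upper right and lower left, yellow clockwise of them. The lid's white pointers are at crop (327,100) and (337,250), and the lip overlaps the lid's left edge.

```bash
python3 - <<'E'
from h import *
im=cv2.imread("pics/top0.png");u=lambda x,y:(345+(x+.5)/4-.5,250+(y+.5)/4-.5)
A=ray("top",[u(55,30),u(28,258),u(330,66)],.012);print('bed',A.round(4),np.arctan2(*(A[0]-A[1])[::-1]),np.arctan2(*(A[0]-A[2])[::-1])-np.pi/2, np.linalg.norm(A[0]-A[1]))
P=ray("top",[u(327,100),u(337,250)],.037);print('ptr',P.round(4),np.arctan2(*(P[0]-P[1])[::-1]))
h=cv2.cvtColor(im,cv2.COLOR_BGR2HSV)
g=np.vstack([p for a,c,p in blobs(im,(45,100,40),(75,255,255),(345,250,470,335),50)])
q=ray("top",g,.037);hull=cv2.convexHull(q.astype(np.float32))[:,0]
# circle fit, right part only (left covered by lip)
hull=hull[hull[:,1]<-.165];s=np.linalg.lstsq(np.c_[2*hull,np.ones(len(hull))],(hull**2).sum(1),rcond=None)[0]
print('lid',s[:2],np.sqrt(s[2]+s[0]**2+s[1]**2))
for V in(32,40):
  for a,c,p in blobs(im,(0,0,0),(180,255,V),(380,270,445,315),25):
    r=cv2.minAreaRect(p.astype(np.float32));print(V,a,c.round(1),r)
for n,z in(("side",.078),("side",.081),("side",.088)):
  a,c,p=blobs(cv2.imread("pics/side0.png"),(5,120,60),(20,255,255),(345,200,470,295),3)[0];q=ray(n,p,z);print(z,q.mean(0),np.ptp(q,axis=0),np.polyfit(q[:,0],q[:,1],1))
h=u(168,142);print('htop',ray("top",[u(183,102),u(178,186),u(160,102),u(152,188)],.088).round(4))
print('bar corners',ray("top",[u(320,122),u(353,118),u(360,228),u(333,232)],.072).round(4))
E
```

```text
bed [[ 0.5917 -0.034 ]
 [ 0.4627 -0.0189]
 [ 0.5736 -0.1904]] -0.11600709634930345 -0.11546058931802428 0.12988319797689432
ptr [[ 0.551  -0.1828]
 [ 0.4687 -0.186 ]] 0.039417231401021234
lid [ 0.50865451 -0.18476169] 0.04902139525465115
40 214 [429.  293.3] ((428.9655456542969, 293.08624267578125), (26.076284408569336, 8.387594223022461), 85.2363510131836)
40 84 [387.  285.6] ((386.6767883300781, 285.9085388183594), (5.300714015960693, 18.22120475769043), 6.34019136428833)
0.078 [ 0.51802326 -0.08149182] [0.0433766  0.00941623] [-0.11925575 -0.01971457]
0.081 [ 0.51657358 -0.07794661] [0.04314299 0.00936551] [-0.11925575 -0.01634225]
0.088 [ 0.51319098 -0.06967446] [0.0425979  0.00924718] [-0.11925575 -0.00847349]
htop [[ 0.5421 -0.0956]
 [ 0.4979 -0.0924]
 [ 0.5419 -0.0834]
 [ 0.4966 -0.0788]]
bar corners [[ 0.5346 -0.1711]
 [ 0.537  -0.1889]
 [ 0.4786 -0.1909]
 [ 0.4763 -0.1765]]
```

View pics/crop_side.png

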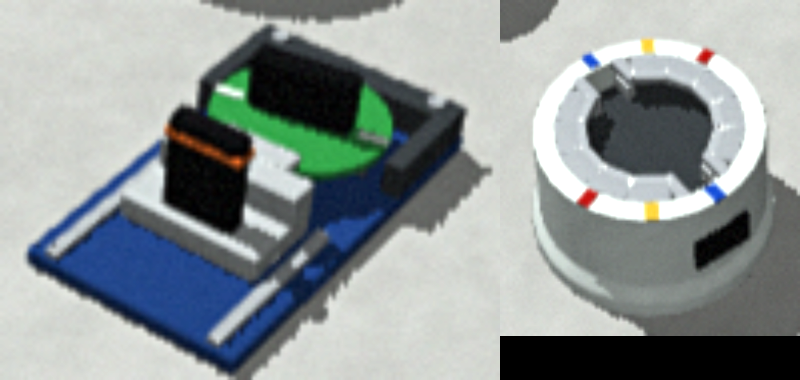

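Both views agree:

| Item | Position (m) | Angle (rad) |
|---|---|---|
| Chopper | (0.5347, 0.1953) | notch axis −0.348 |
| Clamp origin | (0.5086, −0.185) | −0.116 |
| Lid | centred on the clamp origin | +0.04 |
| Handle | (0.5195, −0.0875) | – |

Sizes and radii check out, so I'll work out the first move.

```bash
cat > go.py <<'E'
import sys,numpy as np
from rig import manip
from scipy.spatial.transform import Rotation as R
s=manip.sense();M=R.from_rotvec(s['tcp_rot']).as_matrix();p=s['tcp_pos']
a=np.arctan2(M[1,1],M[0,1]);print('t',round(s['t'],2),'tcp',p.round(4),'yang',round(a,4),'tilt',np.degrees(np.arccos(-M[2,2])).round(2),'w',round(s['gripper_width'],4),'F',s['contact_force'].round(1),'T',s['wrist_torque'].round(2),'q',s['qpos'].round(2))
for t in sys.argv[1:]:
    x,y,z,b=map(float,t.split(','));print(t,'off cm',(M.T@(np.array([x,y,z])-p)*100).round(2),'yaw',round((a-b+np.pi/2)%np.pi-np.pi/2,3))
E
python3 go.py 0.37,0.26,0.22,1.3 0.5195,-0.0875,0.16,1.455 0.5195,-0.0875,0.056,1.455
```

```text
t 0.1 tcp [0.2184 0.6117 0.2216] yang 1.228 tilt 0.1 w 0.0871 F [-0.5 -0.6  0.2] T [-0.03  0.05  0.01] q [-1.21  0.32 -0.07  1.45  0.02  1.37 -0.06]
0.37,0.26,0.22,1.3 off cm [-26.1  -28.02   0.21] yaw -0.072
0.5195,-0.0875,0.16,1.455 off cm [-51.86 -55.72   6.26] yaw -0.227
0.5195,-0.0875,0.056,1.455 off cm [-51.86 -55.7   16.66] yaw -0.227
```

Call:
arm_command(
  offset=[
    [-4,-4.3,0],
    [-8,-8.6,0],
    [-12,-12.9,0],
    [-16,-17.2,0],
    [-20,-21.5,0],
    [-24,-25.8,0],
    [-28,-30.1,0],
    [-32,-34.4,0],
    [-36,-38.7,0],
    [-40,-43,0],
  ],
  yaw=[-0.02,-0.04,-0.06,-0.08,-0.1,-0.12,-0.14,-0.16,-0.18,-0.2],
  grip=[0.8,0.7,0.7,0.7,0.7,0.7,0.7,0.7,0.7,0.7],
  newtons=20,
)

```text
t: 1.35
tcp_pos: [0.451, 0.0709, 0.2224]
tcp_rot: [0.223, 3.133, 0.001]
contact_force: [1.1, 0.9, -0.5]
gripper_width: 0.0604
finger_force: 0.0
```

```bash
python3 go.py 0.5195,-0.0875,0.16,1.455 0.5195,-0.0875,0.056,1.455
```

```text
t 1.35 tcp [0.451  0.0709 0.2224] yang 1.4288 tilt 0.03 w 0.0604 F [ 1.1  0.9 -0.5] T [ 0.07 -0.08  0.01] q [-0.68 -0.12  0.43  1.92  0.05  1.33  1.17]
0.5195,-0.0875,0.16,1.455 off cm [ -9.03 -14.72   6.24] yaw -0.026
0.5195,-0.0875,0.056,1.455 off cm [ -9.02 -14.72  16.64] yaw -0.026
```

Call:
arm_command(
  offset=[
    [-3,-4.9,1],
    [-6,-9.8,2],
    [-9,-14.7,4],
    [-9,-14.7,7],
    [-9,-14.7,7],
    [-9,-14.7,7],
  ],
  yaw=[-0.01,-0.02,-0.026,-0.026,-0.026,-0.026],
  grip=[0.7,0.7,0.7,0.7,0.7,0.7],
)

```text
t: 2.1
tcp_pos: [0.5191, -0.0847, 0.1532]
tcp_rot: [0.181, 3.136, 0.001]
contact_force: [-0.1, -0.3, 1.3]
gripper_width: 0.0608
finger_force: 0.0
```

```bash
python3 go.py 0.5195,-0.0875,0.056,1.455; python3 -c "
from h import *
cv2.imwrite('pics/s1.png',manip.capture('side'))"
```

```text
t 2.1 tcp [ 0.5191 -0.0847  0.1532] yang 1.4555 tilt 0.04 w 0.0608 F [-0.1 -0.3  1.3] T [0.03 0.04 0.04] q [-0.5   0.11  0.66  1.87 -0.07  1.18  1.64]
0.5195,-0.0875,0.056,1.455 off cm [-0.06 -0.28  9.72] yaw 0.001
```

View pics/s1.png

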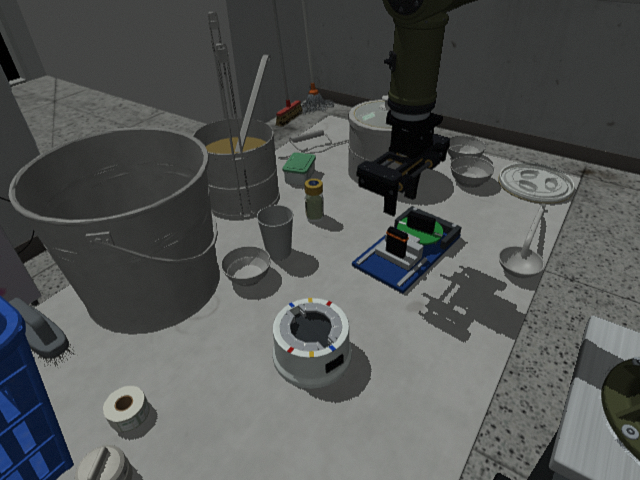

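The gripper is above the handle, aligned with the slide. Descending, then gripping.

Call:
arm_command(
  offset=[
    [0,-0.3,3],
    [0,-0.3,6],
    [0,-0.3,8.5],
    [0,-0.3,9.5],
    [0,-0.3,9.5],
  ],
  yaw=[0,0,0,0,0],
  grip=[0.7,0.7,0.7,0.7,0.7],
)

```text
t: 2.78
tcp_pos: [0.5189, -0.088, 0.0581]
tcp_rot: [0.182, 3.136, 0.0]
contact_force: [-0.1, -0.8, -0.1]
gripper_width: 0.0613
finger_force: 0.0
```

Call:
arm_command(
  offset=[
    [0,0,0],
    [0,0,0],
    [0,0,0],
    [0,0,0],
    [0,0,0],
    [0,0,0],
  ],
  yaw=[0,0,0,0,0,0],
  grip=[0.4,0.3,0.1,0,0,0],
  newtons=20,
)

```text
t: 3.52
tcp_pos: [0.5185, -0.0891, 0.0576]
tcp_rot: [0.185, 3.136, -0.001]
contact_force: [0.4, -0.9, -0.3]
gripper_width: 0.0138
finger_force: 20.0
```

```bash
python3 go.py 0.5195,-0.0875,0.056,1.455
```

```text
t 3.52 tcp [ 0.5185 -0.0891  0.0576] yang 1.4531 tilt 0.03 w 0.0138 F [ 0.4 -0.9 -0.3] T [-0.22  0.03 -0.21] q [-0.46  0.24  0.65  1.96 -0.17  0.99  1.72]
0.5195,-0.0875,0.056,1.455 off cm [-0.08  0.17  0.16] yaw -0.002
```

Call:
arm_command(
  offset=[
    [0,0.6,0],
    [0,1.2,0],
    [0,1.8,0],
    [0,2.4,0],
    [0,3,0],
    [0,3.6,0],
    [0,4.1,0],
    [0,4.5,0],
    [0,4.5,0],
    [0,4.5,0],
  ],
  yaw=[0,0,0,0,0,0,0,0,0,0],
  grip=[0,0,0,0,0,0,0,0,0,0],
)

```text
t: 4.78
tcp_pos: [0.524, -0.0485, 0.0576]
tcp_rot: [0.187, 3.134, -0.009]
contact_force: [4.4, -12.3, -3.3]
gripper_width: 0.0138
finger_force: 20.0
```

```bash
python3 go.py 0.5237,-0.0444,0.056,1.453
```

```text
t 4.78 tcp [ 0.524  -0.0485  0.0576] yang 1.4514 tilt 0.34 w 0.0138 F [  4.4 -12.3  -3.3] T [-2.56 -0.74 -0.2 ] q [-0.53  0.23  0.63  1.96 -0.16  0.99  1.63]
0.5237,-0.0444,0.056,1.453 off cm [0.08 0.41 0.16] yaw -0.002
```

Call:
arm_command(
  offset=[
    [0,0.2,0],
    [0,0.4,0],
    [0,0.4,0],
    [0,0.4,0],
  ],
  yaw=[0,0,0,0],
  grip=[0,0,0,0],
)

```text
t: 5.28
tcp_pos: [0.524, -0.0485, 0.0575]
tcp_rot: [0.191, 3.135, -0.016]
contact_force: [3.6, -20.8, -3.7]
gripper_width: 0.0138
finger_force: 20.0
```

```bash
python3 go.py; python3 -c "
from h import *
cv2.imwrite('pics/s2.png',cv2.resize(manip.capture('side')[180:300,320:480],None,fx=4,fy=4))"
```

```text
t 5.28 tcp [ 0.524  -0.0485  0.0575] yang 1.4493 tilt 0.59 w 0.0138 F [  3.6 -20.8  -3.7] T [-4.06 -0.5  -0.16] q [-0.53  0.23  0.63  1.96 -0.15  0.99  1.62]
```

View pics/s2.png

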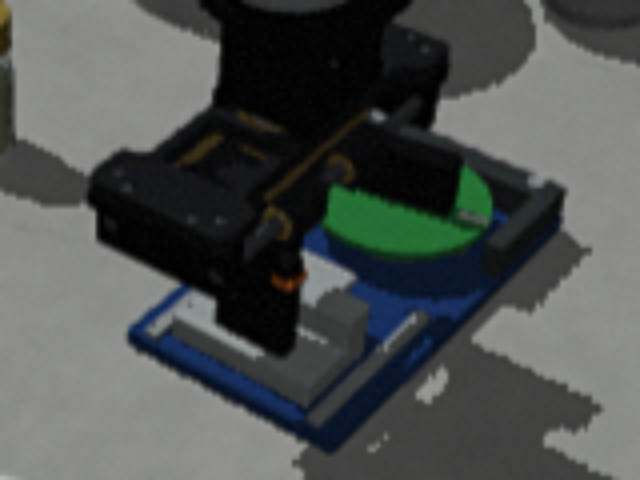

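The jaw is on its stop, about 41 mm of measured travel against rising force, and the lip is clear of the lid. I'll relax the push, release and rise.

Call:
arm_command(
  offset=[
    [0,-0.6,0],
    [0,-0.7,0],
    [0,-0.7,0],
    [0,-0.7,0],
    [0,-0.7,-2],
    [0,-0.7,-5],
    [0,-0.7,-8],
    [0,-0.7,-8],
    [0,-0.7,-8],
  ],
  yaw=[0,0,0,0,0,0,0,0,0],
  grip=[0,0.3,0.5,0.5,0.5,0.5,0.5,0.5,0.5],
)

```text
t: 6.45
tcp_pos: [0.5228, -0.0461, 0.1369]
tcp_rot: [-0.182, -3.135, -0.001]
contact_force: [-0.5, 0.3, -0.4]
gripper_width: 0.0433
finger_force: 0.0
```

```bash
python3 - <<'E'
from h import *
im=manip.capture("top")
for a,c,p in blobs(im,(45,100,40),(75,255,255),(345,250,470,335),50):
    q=ray("top",p,.037);print('green',a,((q.max(0)+q.min(0))/2).round(4),q.min(0),q.max(0))
for a,c,p in blobs(im,(5,120,40),(20,255,255),(345,250,470,335),2): print('or',a,c)
for a,c,p in blobs(im,(0,0,0),(180,255,42),(345,250,470,335),25):
    print('dark',a,c.round(1),cv2.minAreaRect(p.astype(np.float32)),ray("top",c,.072))
cv2.imwrite("pics/t2.png",cv2.resize(im[235:335,340:475],None,fx=5,fy=5))
E
python3 go.py 0.5075,-0.184,0.12,1.61
```

```text
green 467 [ 0.5044 -0.2133] [ 0.46046808 -0.2338445 ] [ 0.5483871 -0.1926666]
dark 530 [357.1 274.9] ((355.317626953125, 277.3705749511719), (19.71099853515625, 55.9117431640625), 4.398705959320068) [[ 0.54352471 -0.02653345]]
t 6.5 tcp [ 0.5225 -0.0463  0.1365] yang 1.4547 tilt 0.11 w 0.0433 F [-0.2 -0.9 -0.8] T [ 0.05  0.02 -0.04] q [-0.56  0.13  0.64  1.89 -0.08  1.15  1.57]
0.5075,-0.184,0.12,1.61 off cm [ -0.1  -13.85   1.65] yaw -0.155
```

View pics/t2.png

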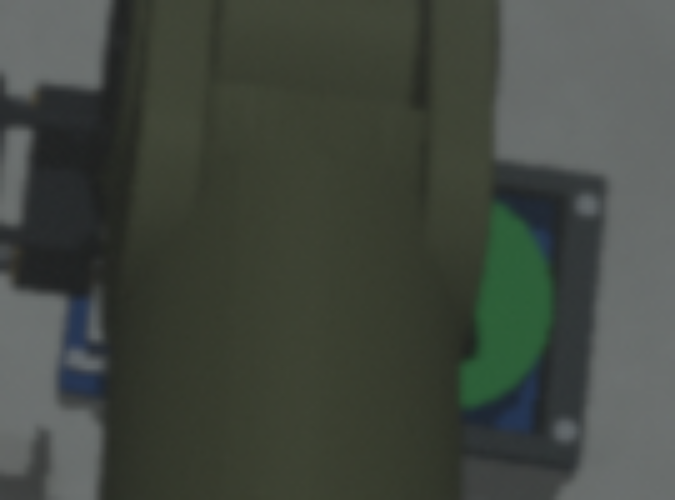

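The arm hides most of the clamp, but the lid's right edge is still at y = −0.234, unchanged. Moving over the lid.

Call:
arm_command(
  offset=[
    [0,-4,0],
    [0,-8,0],
    [0,-12,0.5],
    [-0.1,-13.9,1],
    [-0.1,-13.9,1.5],
    [-0.1,-13.9,1.5],
    [-0.1,-13.9,1.5],
  ],
  yaw=[-0.04,-0.08,-0.12,-0.155,-0.155,-0.155,-0.155],
  grip=[0.5,0.5,0.5,0.5,0.5,0.5,0.5],
)

```text
t: 7.38
tcp_pos: [0.5085, -0.1834, 0.1223]
tcp_rot: [0.063, -3.141, -0.001]
contact_force: [0.1, 0.3, -0.3]
gripper_width: 0.0432
finger_force: 0.0
```

```bash
python3 go.py 0.508,-0.184,0.043,1.61; python3 - <<'E'
from h import *
im=manip.capture("wrist");c=manip.camera_model("wrist");print(c)
cv2.imwrite("pics/w1.png",im)
E
```

```text
t 7.38 tcp [ 0.5085 -0.1834  0.1223] yang 1.611 tilt 0.04 w 0.0432 F [ 0.1  0.3 -0.3] T [ 0.02 -0.01  0.02] q [-0.36  0.19  0.73  1.87 -0.14  1.13  2.03]
0.508,-0.184,0.043,1.61 off cm [ 0.05 -0.06  7.93] yaw 0.001
{'fov_y': 65.30496300435387, 'cx': 320.4703474335339, 'cy': 243.13020236532276, 'extrinsics': array([[-3.98879691e-02,  9.99204154e-01, -9.32113689e-05,
         2.03077118e-01],
       [-9.60751269e-01, -3.83785696e-02, -2.74743671e-01,
         4.87386331e-01],
       [-2.74528595e-01, -1.08694141e-02,  9.61517502e-01,
        -1.56191317e-01],
       [ 0.00000000e+00,  0.00000000e+00,  0.00000000e+00,
         1.00000000e+00]])}
```

View pics/w1.png

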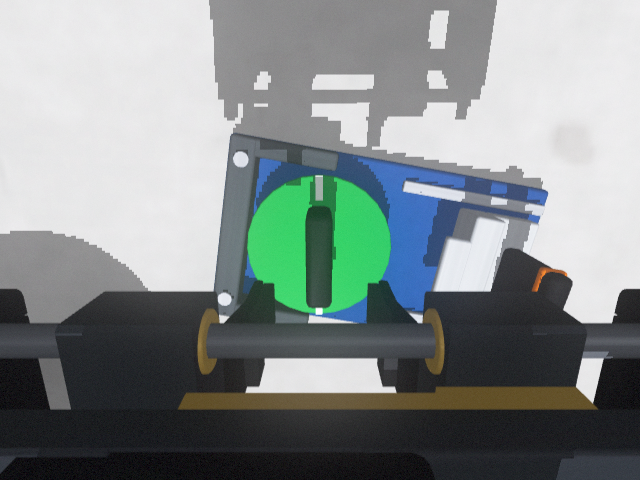

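The wrist view shows the jaw open and the bar (column 319) midway between the fingers and parallel to the pads. Next I'll measure the disc exactly.

```bash
python3 - <<'E'
from h import *
im=cv2.imread("pics/w1.png")
a,c,p=blobs(im,(45,100,60),(75,255,255),(200,150,420,330),500)[0]
q=ray("wrist",p,.037);h=cv2.convexHull(q.astype(np.float32))[:,0]
s=np.linalg.lstsq(np.c_[2*h,np.ones(len(h))],(h**2).sum(1),rcond=None)[0];print('lid',s[:2],np.sqrt(s[2]+s[0]**2+s[1]**2))
P=ray("wrist",[(319,188),(319,311)],.037);print(P,np.arctan2(*(P[0]-P[1])[::-1]))
E
```

```text
lid [ 0.50719285 -0.18442546] 0.049361569403063785
[[ 0.46634353 -0.1855881 ]
 [ 0.555114   -0.1821403 ]] -3.1027727260917652
```

Call:
arm_command(
  offset=[
    [0,-0.1,2.5],
    [0,-0.1,5],
    [0,-0.1,7],
    [0,-0.1,7.8],
    [0,-0.1,7.8],
    [0,-0.1,7.8],
  ],
  yaw=[0,0,0,0,0,0],
  grip=[0.5,0.5,0.5,0.5,0.5,0.5],
)

```text
t: 8.18
tcp_pos: [0.509, -0.186, 0.0455]
tcp_rot: [-0.06, 3.139, -0.0]
contact_force: [-0.6, -0.0, -0.2]
gripper_width: 0.0438
finger_force: 0.0
```

```bash
python3 go.py 0.508,-0.184,0.043,1.61
```

```text
t 8.18 tcp [ 0.509  -0.186   0.0455] yang 1.6093 tilt 0.09 w 0.0438 F [-0.6 -0.  -0.2] T [ 0.01 -0.    0.03] q [-0.31  0.3   0.7   1.94 -0.23  0.98  2.11]
0.508,-0.184,0.043,1.61 off cm [0.1  0.21 0.24] yaw -0.001
```

Call:
arm_command(
  offset=[
    [0.1,0.15,0.2],
    [0.1,0.15,0.2],
    [0.1,0.15,0.2],
    [0.1,0.15,0.2],
    [0.1,0.15,0.2],
    [0.1,0.15,0.2],
    [0.1,0.15,0.2],
  ],
  yaw=[0,0,0,0,0,0,0],
  grip=[0.5,0.4,0.2,0,0,0,0],
  newtons=45,
)

```text
t: 9.05
tcp_pos: [0.5072, -0.1846, 0.0426]
tcp_rot: [-0.06, 3.141, -0.0]
contact_force: [-0.3, 0.2, 0.6]
gripper_width: 0.016
finger_force: 45.0
```

```bash
python3 go.py 0.508,-0.184,0.15,1.61
```

```text
t 9.05 tcp [ 0.5072 -0.1846  0.0426] yang 1.609 tilt 0.01 w 0.016 F [-0.3  0.2  0.6] T [-0.03 -0.   -0.01] q [-0.32  0.3   0.7   1.94 -0.23  0.98  2.11]
0.508,-0.184,0.15,1.61 off cm [ -0.08   0.05 -10.74] yaw -0.001
```

Call:
arm_command(
  offset=[
    [0,0,-1],
    [0,0,-3],
    [0,0,-6],
    [0,0,-9],
    [0,0,-12],
    [0,0,-12],
    [0,0,-12],
  ],
  yaw=[0,0,0,0,0,0,0],
  grip=[0,0,0,0,0,0,0],
)

```text
t: 9.93
tcp_pos: [0.5066, -0.1842, 0.1618]
tcp_rot: [0.06, -3.14, -0.001]
contact_force: [-0.5, -0.1, -2.0]
gripper_width: 0.0154
finger_force: 45.0
```

```bash
python3 go.py 0.5347,0.1953,0.165,1.223; python3 - <<'E'
from h import *
im=manip.capture("wrist");cv2.imwrite("pics/w2.png",im);s=manip.sense();z=s['tcp_pos'][2]-.0306+.025
a,c,p=blobs(im,(45,100,60),(75,255,255),(0,0,640,400),500)[0]
q=ray("wrist",p,z);h=cv2.convexHull(q.astype(np.float32))[:,0];print('n',a,p.min(0),p.max(0))
s_=np.linalg.lstsq(np.c_[2*h,np.ones(len(h))],(h**2).sum(1),rcond=None)[0];print('lid',s_[:2],np.sqrt(s_[2]+s_[0]**2+s_[1]**2),s['tcp_pos'])
E
```

```text
t 9.93 tcp [ 0.5066 -0.1842  0.1618] yang 1.609 tilt 0.07 w 0.0154 F [-0.5 -0.1 -2. ] T [0.03 0.07 0.  ] q [-0.38  0.14  0.74  1.83 -0.1   1.21  2.  ]
0.5347,0.1953,0.165,1.223 off cm [-4.26 37.82 -0.3 ] yaw 0.386
n 13112 [219 195] [422 309]
lid [ 0.49888773 -0.18345085] 0.04449451543001794 [ 0.50629305 -0.184135    0.1613329 ]
```

View pics/w2.png

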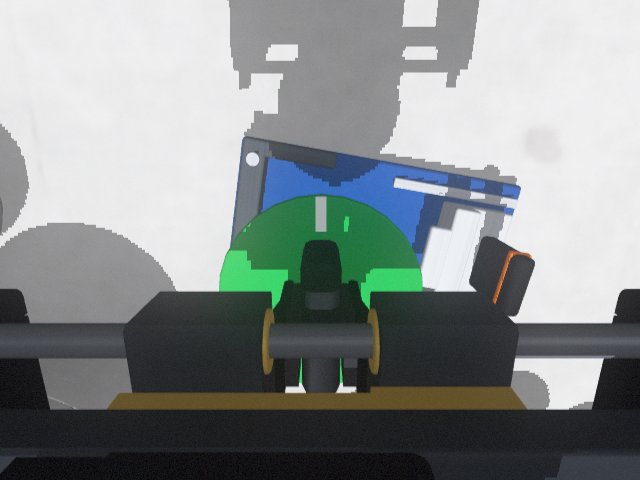

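The lid is held level and lifted out, with the pointer at (321,213) straight along the tool. I'll refit only the visible upper arc to get the grip offset.

```bash
python3 - <<'E'
from h import *
from scipy.optimize import least_squares
im=cv2.imread("pics/w2.png");s=manip.sense();z=s['tcp_pos'][2]-.0306+.025
a,c,p=blobs(im,(45,100,40),(75,255,255),(0,0,640,286),500)[0]
h=cv2.convexHull(p.astype(np.int32))[:,0];h=h[h[:,1]<283]
q=ray("wrist",h,z)
r=least_squares(lambda v:np.hypot(*(q-v).T)-.05,q.mean(0));print(r.x,np.abs(r.fun).max(),s['tcp_pos'],r.x-s['tcp_pos'][:2],len(q))
P=ray("wrist",[(321,200),(321,228)],z);print(P,np.arctan2(*(P[1]-P[0])[::-1]))
E
```

```text
[ 0.50665908 -0.1834222 ] 0.0006695789518484235 [ 0.50629305 -0.184135    0.1613329 ] [0.00036603 0.0007128 ] 27
[[ 0.45876347 -0.18499326]
 [ 0.47169678 -0.18449548]] 0.03846904341037601
```

Call:
arm_command(
  offset=[
    [-0.5,4.5,0],
    [-1,9,0],
    [-1.5,13.5,0],
    [-2,18,0],
    [-2.5,22.5,0],
    [-3,27,0],
    [-3.5,31.5,0],
    [-4.2,36,0],
    [-4.2,37.8,0],
    [-4.2,37.8,0],
  ],
  yaw=[0.04,0.08,0.12,0.16,0.2,0.25,0.3,0.35,0.386,0.386],
  grip=[0,0,0,0,0,0,0,0,0,0],
)

```text
t: 11.22
tcp_pos: [0.5335, 0.1963, 0.1608]
tcp_rot: [-0.537, -3.093, 0.003]
contact_force: [-0.6, -0.3, -1.7]
gripper_width: 0.0158
finger_force: 45.0
```

Call:
arm_command(
  offset=[
    [0,0,0],
    [0,0,0],
  ],
  yaw=[0,0],
  grip=[0,0],
)

```text
t: 11.48
tcp_pos: [0.5349, 0.193, 0.1624]
tcp_rot: [-0.547, -3.093, 0.001]
contact_force: [0.3, -0.5, -0.9]
gripper_width: 0.0156
finger_force: 45.0
```

```bash
python3 go.py 0.5347,0.1953,0.116,1.223
```

```text
t 11.47 tcp [0.5349 0.193  0.1624] yang 1.2208 tilt 0.03 w 0.0156 F [ 0.3 -0.5 -0.9] T [ 0.02 -0.01 -0.02] q [-0.82  0.2   0.48  1.75 -0.1   1.22  0.91]
0.5347,0.1953,0.116,1.223 off cm [0.1  0.22 4.64] yaw -0.002
```

Call:
arm_command(
  offset=[
    [0.1,0.15,2.5],
    [0.1,0.15,4.5],
    [0.1,0.15,4.9],
    [0.1,0.15,4.9],
  ],
  yaw=[0,0,0,0],
  grip=[0,0,0,0],
)

```text
t: 11.98
tcp_pos: [0.5346, 0.196, 0.114]
tcp_rot: [0.545, 3.094, 0.0]
contact_force: [-0.9, 1.0, -0.9]
gripper_width: 0.0157
finger_force: 45.0
```

```bash
python3 go.py 0.5347,0.1953,0.0886,1.223; python3 - <<'E'
from h import *
cv2.imwrite('pics/s3.png',cv2.resize(manip.capture('side')[220:400,210:410],None,fx=3,fy=3))
E
```

```text
t 11.97 tcp [0.5346 0.196  0.114 ] yang 1.2221 tilt 0.02 w 0.0157 F [-0.9  1.  -0.9] T [ 0.02  0.   -0.  ] q [-0.81  0.24  0.48  1.81 -0.12  1.12  0.93]
0.5347,0.1953,0.0886,1.223 off cm [-0.03 -0.07  2.54] yaw -0.001
```

View pics/s3.png

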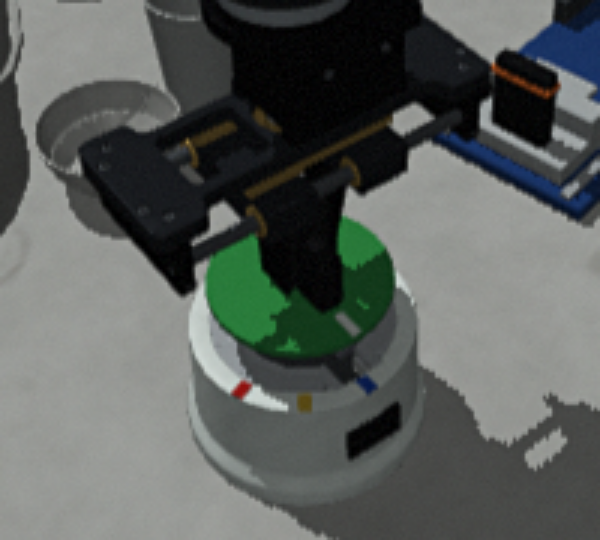

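The lid sits over the hole with its pointer (347,323) in line with the blue mark (367,383). Descending into the collar.

Call:
arm_command(
  offset=[
    [0,-0.1,0.5],
    [0,-0.1,1],
    [0,-0.1,1.5],
    [0,-0.1,1.9],
    [0,-0.1,2.2],
    [0,-0.1,2.4],
    [0,-0.1,2.4],
  ],
  yaw=[0,0,0,0,0,0,0],
  grip=[0,0,0,0,0,0,0],
)

```text
t: 12.9
tcp_pos: [0.5339, 0.1956, 0.0894]
tcp_rot: [-0.544, -3.094, 0.0]
contact_force: [0.0, -0.2, -1.4]
gripper_width: 0.0156
finger_force: 45.0
```

```bash
python3 go.py 0.5347,0.1953,0.0886,1.223
```

```text
t 12.9 tcp [0.5339 0.1956 0.0894] yang 1.223 tilt 0.01 w 0.0156 F [ 0.  -0.2 -1.4] T [-0.    0.06 -0.02] q [-0.81  0.27  0.47  1.83 -0.14  1.08  0.94]
0.5347,0.1953,0.0886,1.223 off cm [-0.08 -0.    0.08] yaw 0.0
```

Call:
arm_command(
  offset=[
    [0,0,0],
    [-0.05,0,0.05],
    [-0.05,0,0.05],
    [-0.05,0,0.05],
    [-0.05,0,0.05],
    [-0.05,0,0.05],
    [-0.05,0,0.05],
    [-0.05,0,0.05],
    [-0.05,0,0.05],
  ],
  yaw=[0,0,0.08,0.16,0.24,0.32,0.4,0.4,0.4],
  grip=[0,0,0,0,0,0,0,0,0],
)

```text
t: 14.02
tcp_pos: [0.5346, 0.1955, 0.0892]
tcp_rot: [1.145, 2.925, 0.0]
contact_force: [0.6, -0.3, -2.4]
gripper_width: 0.0155
finger_force: 45.0
```

```bash
python3 go.py 0.5347,0.1953,0.0886,0.623
```

```text
t 14.03 tcp [0.5346 0.1955 0.0892] yang 0.8245 tilt 0.03 w 0.0155 F [ 0.6 -0.3 -2.4] T [ 0.01 -0.09  0.02] q [-0.86  0.28  0.53  1.83 -0.16  1.08  0.56]
0.5347,0.1953,0.0886,0.623 off cm [-0.02 -0.01  0.06] yaw 0.201
```

Call:
arm_command(
  offset=[
    [0,0,0],
    [0,0,0],
    [0,0,0],
    [0,0,0],
    [0,0,0],
    [0,0,0],
  ],
  yaw=[0.07,0.14,0.2,0.21,0.21,0.21],
  grip=[0,0,0,0,0,0],
)

```text
t: 14.78
tcp_pos: [0.5346, 0.1956, 0.0892]
tcp_rot: [1.446, 2.788, 0.001]
contact_force: [1.1, 0.4, -2.2]
gripper_width: 0.0156
finger_force: 45.0
```

```bash
python3 go.py 0.5347,0.1953,0.0886,0.623; python3 - <<'E'
from h import *
im=manip.capture('side');cv2.imwrite('pics/s4.png',cv2.resize(im[240:400,210:410],None,fx=4,fy=3.75))
E
```

```text
t 14.78 tcp [0.5346 0.1956 0.0892] yang 0.6138 tilt 0.03 w 0.0156 F [ 1.1  0.4 -2.2] T [-0.05 -0.25  0.09] q [-0.88  0.28  0.56  1.83 -0.17  1.08  0.35]
0.5347,0.1953,0.0886,0.623 off cm [-0.02 -0.01  0.06] yaw -0.009
```

View pics/s4.png

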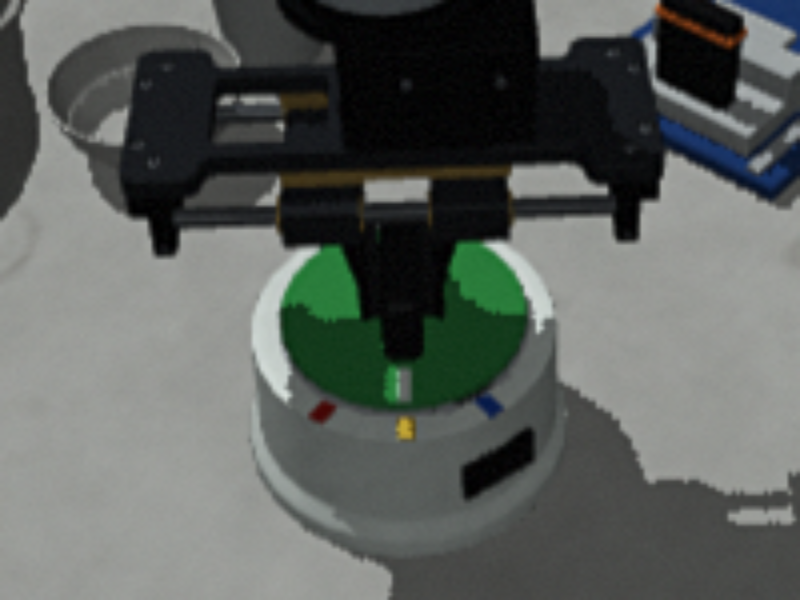

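The white pointer (403,383) stands at the yellow mark (405,429). The lid is seated, level and gripped at 45 N, and a torque of about 0.09 N m matches the spring. Handing in.

```bash
python3 -c "
from rig import manip
print(manip.close_job())"
```

```text
the job is handed in; nothing more can be done
None
```

I handed the job in with the lid seated in the collar, its pointer at the yellow mark and still gripped at 45 N, and the clamp jaw left open; the hand-in returned no verdict.

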